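# Set the hold-down screw of a batten jig

### The arm

A 6-joint arm with a two-finger parallel gripper is mounted at the origin on the work surface. World frame = base frame: x ahead of the robot, y to its left, z up, the work surface at z = 0. Lengths are in m, angles in rad, forces in N, time in s.
With the tool pointing down it reaches from about 0.425 to 1.125 m from the base axis. Payload 14.9 kg.
Tool frame: the origin (TCP) lies at the centre of the arm's flange, where the gripper is bolted on; the fingertips stand 191 mm ahead of it and the grasp point (between the pads) lies 172 mm ahead of it (r.grip_point_offset is the distance from the TCP to the grasp point, in m); z points along the fingers, y is the line along which they close (so a half turn about z gives the same grasp; the last joint's range is limited). The gripper opens to 91 mm and grips with 3 to 60 N. Pads are 32 mm wide; open, the fingers measure 118 mm over their backs; the gripper's body (76 mm by 178 mm) begins 60 mm behind the grasp point.
Start: joints at [1.26, 0.379, 1.734, -0, 1.028, -0.033], TCP at [0.192, 0.673, 0.405] pointing down, gripper open.
Joint ranges: [-2.77, 2.77], [-0.74, 2.19], [0, 2.66], [-1.06, 4.2], [0.31, 2.87], [-3.08, 3.08]. Speed limits (rad/s): [1.89, 1.89, 2.39, 3.14, 3.14, 3.14].

### API

Orientations are given as a unit quaternion [w, x, y, z].
In Python, from bench import r, optics, ticket gives the robot as it stands.
- The arm moves only by the tool servo_tool, never from a script. Its arguments are lists of equal length, an entry for each row: "gripper": the gripper's target within -1 to 1 (shut at 1, half-way at 0, fully open at -1); "translation": the shift along the tool's x, y, z in cm, a list of three; "twist": the turn, a rotation vector about the tool's x, y, z in degrees, a list of three. In form: {"gripper": [gripper, ...], "translation": [[tx, ty, tz], ...], "twist": [[ax, ay, az], ...]}. A call has exactly 10 rows; each row is the pose to reach, as a shift and turn from the pose commanded when the call began, along the tool's axes at that moment; what a row does not reach only later rows make up. A row lasts 1/10 s, in which the tool goes at most 50 mm and 8.59 degrees, less where a joint would pass 70% of its speed; a pose out of reach is approached as far as the arm can. A call with a gripper value outside its range is refused whole. The fingers move at their own pace and stop on an object; "squeeze" is the grip in N (left out, the last holds). Time passes only in rows, so rows that repeat a pose let the fingers close, or fill a call up. It gives the time, the measured TCP pose, the force, the opening and the grip force at its end, in the units of the state.
- r.state(): the state, without advancing time (a new reading comes with each control period).
- optics.read_camera(name): name is "side" or "top"; returns a dict with "color" (384x512x3 uint8, red, green, blue), "depth" (384x512 float32, m along the optical axis (not along the pixel's ray), 0 where there is no reading), "intrinsics" (3x3 intrinsics, pixels), "extrinsics" (4x4, takes a point from world to camera coordinates). Camera axes: x right, y up, looking along -z (the intrinsics and any distortion apply to the point x, -y, -z); pixel columns grow to the right and rows downward; lengths in m; the calibration is good to about 2 mm. A picture is of the moment at which its call begins.
- ticket.hand_in(): hands the job in; it is judged then, once.
The state is a dict: "clock": time; "joints": joint angles; "joint_vel": joint speeds; "joint_torque": joint torques, N m; "tcp_pos": TCP position; "tcp_rot": TCP orientation; "contact_force": force on the tool from outside, world axes, zero at the start; "ft_torque": the same for the moment, N m; "opening": finger opening in m; "gripper_force": force on a finger pad.
Only numpy, scipy, OpenCV 4.12 (cv2) and the standard library are available. Lean on these libraries where they do the work, as an engineer would, in place of code of your own. Each camera call takes 0.05 s, during which the arm holds its last target. There are 200 camera calls.

### The job

Slide the wooden strip along its channel, under the steel bridge, until its end is home against the wooden end stop. Then turn the thumbscrew on the bridge clockwise until it seats firmly on the strip, and back it off a quarter turn so that the strip has running clearance. Finish still gripping the thumbscrew's wing at that setting, with the strip home; leave the hammer, the glue bottle and the loose offcut where they lie.

Things in the scene. Friction and masses are not known exactly. Their poses are not given: they have to be found in the camera images.
- jig: Hold-down jig screwed to the bench: plywood base 330 x 120 x 12 mm with two wooden guide rails (10 mm wide, 8 mm high above the base, 37 mm apart) forming a straight channel along its x axis, from x = -255 to +30 mm. Origin on the bench top directly below the thumbscrew's axis, z up; the strip travels towards +x. The jig's position and heading vary.
- bridge (a point): Centre of the top face of the dark steel bridge that spans the channel at the jig's x = 0, 64 mm above the bench; it shares the jig's axes. The bridge is 36 mm wide along x and 104 mm long along y, its underside 50 mm above the bench, on two posts outside the rails.
- strip: Loose pale wooden strip, 180 (x) x 34 (y) x 24 (z) mm, about 0.1 kg, flat in the channel on the base: underside 12 mm, top 36 mm above the bench, 16 mm clear above the rails, 1.5 mm play a side. Origin at the centre of its underside, x along its length towards the end stop. Starts 55 to 100 mm short of the stop; home, its origin is at x = -55 mm of the jig.
- strip_end (a point): Centre of the strip's leading end face (the end nearest the end stop), 12 mm above its underside.
- stop (a point): Middle of the wooden end stop's face that the strip's end must touch, at the jig's x = +35 mm, 24 mm above the bench; it shares the jig's axes. The stop is 60 mm wide, 18 mm thick, its top 38 mm above the bench.
- thumbscrew_grip (a point): Where to grip the thumbscrew from above: on its axis, 95 mm above the bench. The thumbscrew is an upright flat steel wing on the bridge, 46 mm long (this point's x axis), 12 mm thick (y axis), from 72 to 106 mm above the bench, on a round collar 28 mm across, 8 mm high. Turns about the vertical, keeps its height, stays where left (friction about 0.06 N m).
- thumbscrew (a joint): Angle of the thumbscrew in rad: 0 when seated hard (a firm stop with the shoe pressed on the strip), growing as it is turned anticlockwise seen from above (backed off), at most 3.3. Clockwise tightens. It starts 1.9 to 2.9 rad backed off. At 0 the wing's x axis points along the jig's x axis. A quarter turn is 1.57 rad.
- shoe: Steel pressure shoe under the bridge, 30 x 30 x 7 mm, driven straight down by the screw, 10 mm a turn; origin at the centre of its underside. It does not turn. With the screw seated it presses on the strip's top; at the start it is 3 to 4.6 mm above the strip's top level.
- hammer: Loose hammer with a wooden handle lying on the bench, to the robot's right of the jig; leave it alone.
- glue: Plastic glue bottle, 56 mm across and 150 mm tall, standing on the bench to the left of the jig; leave it alone.
- offcut: Loose wooden block 50 x 90 x 30 mm lying on the bench to the left of the jig; leave it alone.
Mind the look-alikes: they are no part of the job. What is shaped like the strip but black or turquoise is not meant.

How it is judged:
On the way, in this order (a step that is already met when the one before it is completed fails the run):
1. the strip lies home against the end stop, flat in the channel, with the screw not yet seated (x of strip_end in the frame of stop above -0.004 m and y of strip_end in the frame of stop between -0.004 and 0.004 m and z of strip in the frame of jig below 0.015 m and value of joint thumbscrew above 0.5 rad), for 0.2 s.
2. the thumbscrew is seated: at its stop with the shoe pressing on the strip, the strip home (value of joint thumbscrew below 0.15 rad and contact force between shoe and strip above 2 N and x of strip_end in the frame of stop above -0.004 m), for 0.1 s.
At the end, for the whole second after the job is handed in: The robot still grips the thumbscrew's wing (finger force over 4 N, grasp point within 30 mm of the grip point) and keeps it still, backed off 1.57 rad from its seat (1.31 to 1.83); the shoe is clear of the strip, and the strip lies still, flat in the channel, within 4 mm of the end stop (value of joint thumbscrew between 1.31 and 1.83 rad and velocity of joint thumbscrew between -0.1 and 0.1 rad/s and contact force between the fingers and thumbscrew above 4 N and distance between the grasp point and thumbscrew_grip below 0.03 m and contact force between shoe and strip below 0.5 N and x of strip_end in the frame of stop above -0.004 m and y of strip_end in the frame of stop between -0.004 and 0.004 m and z of strip in the frame of jig below 0.015 m and linear speed of strip below 0.02 m/s); the arm keeps its last pose, push and grip.
It fails at once if the hammer, glue bottle or offcut is moved by more than 20 mm, or the bottle is tipped (distance of any of hammer, glue, offcut from where it was at the start of the episode above 0.02 m or angle between glue's own z axis and vertical above 0.3 rad).
It also fails if it takes over 61 s, if anything falls off the work surface, if the arm or the gripper's body presses on something with over 40 N, if the wrist force passes 120 N, or if a joint passes its speed limit or range.

## Working session

There is one attempt and no reset: what is moved stays moved. The work goes in short steps, Python scripts to look and compute and a tool call to move; the robot and the scene stay as the last step left them, time stands still between calls to the robot, and variables do not carry over. Pictures are saved under pics/ and viewed, at most 10 in all, crops included, and the job is handed in when it is done.

Besides the shell and the picture viewer there is one more tool, called after "Call:" as name(argument=value, ...), one argument or row to a line, values as JSON. servo_tool: Moves the arm, as the interface text tells. Its arguments: {"type":"object","properties":{"gripper":{"type":"array"},"translation":{"type":"array"},"twist":{"type":"array"},"squeeze":{"type":"number"}},"required":["gripper","translation","twist"]}

```bash
mkdir -p pics; cat > h.py <<'E'
import numpy as np, cv2
from bench import r, optics, ticket
def cam(n):
    d=optics.read_camera(n); return d
def pts(d):
    K=np.array(d["intrinsics"]);E=np.array(d["extrinsics"]);z=d["depth"]
    v,u=np.mgrid[0:z.shape[0],0:z.shape[1]]
    P=np.stack([(u-K[0,2])/K[0,0]*z,-(v-K[1,2])/K[1,1]*z,-z,np.ones_like(z)],-1)
    return (P@np.linalg.inv(E).T)[...,:3]
def save(d,n,crop=None,s=1):
    im=d["color"][...,::-1]
    if crop: u0,v0,u1,v1=crop; im=im[v0:v1,u0:u1]
    cv2.imwrite("pics/"+n,cv2.resize(np.ascontiguousarray(im),None,fx=s,fy=s,interpolation=cv2.INTER_CUBIC))
E
python3 - <<'E'
from h import *
for n in("top","side"):
    d=cam(n);save(d,n+"0.png",s=1.5);np.savez(n+"0.npz",P=pts(d),c=d["color"]);print(n,d["intrinsics"],np.linalg.inv(d["extrinsics"])[:3,3])
print(r.state(), r.grip_point_offset)
E
```

```text
top [[437.54734223   0.         263.09629534]
 [  0.         437.54734223 187.93380874]
 [  0.           0.           1.        ]] [ 0.485449   -0.02452933  1.1412297 ]
side [[373.71341556   0.         263.74731604]
 [  0.         373.71341556 185.15629375]
 [  0.           0.           1.        ]] [ 0.19350623 -0.77755217  0.61867279]
{'clock': 0.1, 'joints': array([ 1.25971410e+00,  3.79312868e-01,  1.73468840e+00, -5.65432336e-08,
        1.02846700e+00, -3.33399414e-02]), 'joint_vel': array([ 6.93342212e-05,  5.17710222e-05, -9.57069898e-04, -1.02002581e-04,
        3.03466872e-03,  1.69321129e-03]), 'joint_torque': array([-1.59317584e-03, -7.65040970e+01, -4.35298169e+01,  6.51824218e-02,
        3.97945836e-02, -5.51244136e-05]), 'tcp_pos': array([0.19191444, 0.67301676, 0.40420084]), 'tcp_rot': array([-7.49992278e-05,  1.38425184e-01,  9.90372797e-01, -4.31335061e-04]), 'contact_force': array([ 0.31645671, -0.01353272, -0.71160402]), 'ft_torque': array([0.01978075, 0.02067893, 0.04668379]), 'gripper_force': 0.0, 'opening': 0.09113468204258883} 0.172
```

View pics/top0.png

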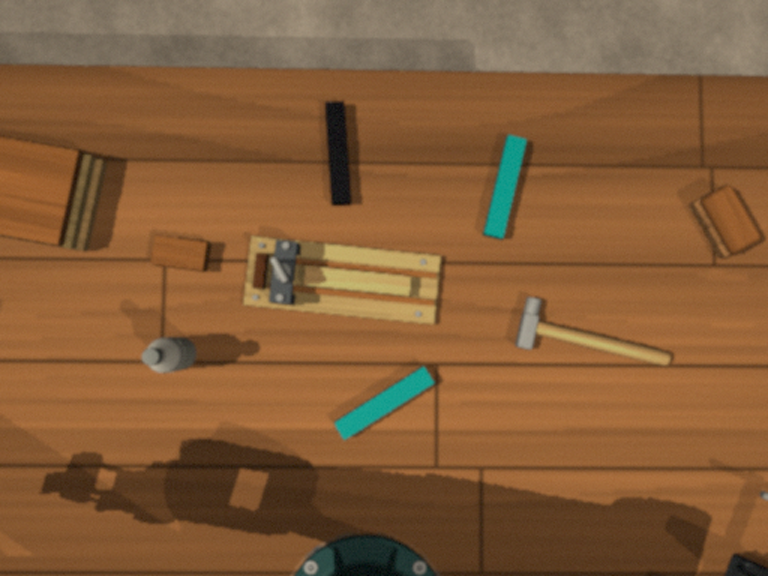

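View pics/side0.png

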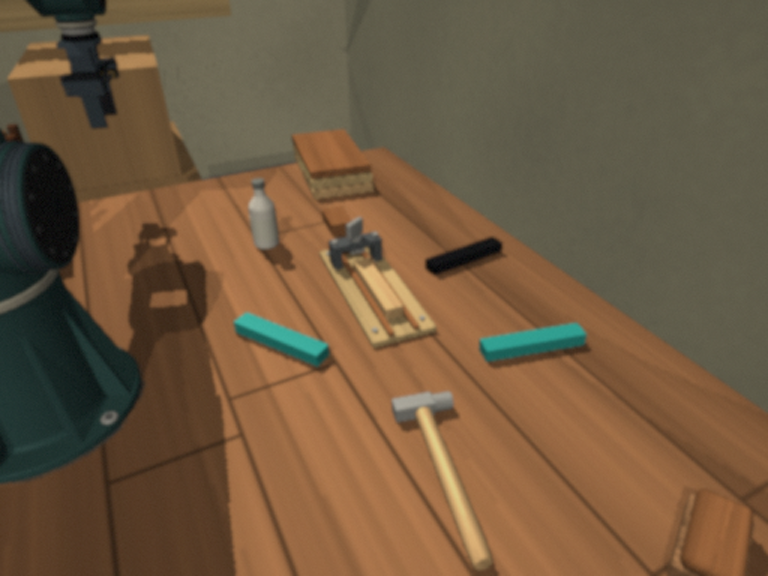

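The top view shows the jig at about (345,280) in the 1.5x picture, with the pale strip in its channel at (355,281), the bridge at (284,272) and the end stop at (261,270). The look-alikes are one black strip at (338,153) and two turquoise strips at (505,187) and (385,402), none of them in the channel. Only the pale one fits. I'll confirm it in an enlarged crop and measure.

```bash
python3 - <<'E'
from h import *
f=np.load("top0.npz");P=f["P"];c=f["c"]
save({"color":c},"crop1.png",(155,150,305,225),5.3)
roi=np.zeros(P.shape[:2],bool);roi[150:222,155:300]=1
def rep(n,lo,hi,extra=None):
    m=roi&(P[...,2]>lo)&(P[...,2]<hi)
    if extra is not None:m&=extra
    m=m.astype(np.uint8);k,l,s,ce=cv2.connectedComponentsWithStats(m)
    for i in range(1,k):
        if s[i,4]>30:
            Q=P[l==i];print(n,"px",s[i],"mean",Q.mean(0).round(4),"rect",cv2.minAreaRect(Q[:,:2].astype(np.float32)*1000))
rep("base",.008,.016);rep("strip",.030,.042);rep("bridge",.058,.069);rep("wing",.09,.12);rep("base_all",.008,.2)
E
```

```text
base px [ 163  157  131   59 2875] mean [0.5682 0.0282 0.0125] rect ((571.8394165039062, 44.9825439453125), (329.7985534667969, 120.3167724609375), 84.66069793701172)
base px [196 176  10  15  91] mean [0.5793 0.1182 0.0122] rect ((578.6827392578125, 117.01433563232422), (21.595609664916992, 36.66920852661133), 86.58781433105469)
strip px [168 168  11  24 180] mean [0.5846 0.1825 0.0381] rect ((584.5664672851562, 183.2252197265625), (18.864803314208984, 60.15135955810547), 84.92118072509766)
strip px [203 177  72  20 950] mean [0.5689 0.018  0.0365] rect ((569.0423583984375, 17.988739013671875), (179.49261474609375, 34.300601959228516), 84.60868835449219)
bridge px [180 159  19  44 460] mean [0.579  0.138  0.0645] rect ((580.373046875, 139.5912628173828), (36.88404846191406, 103.83466339111328), 84.52131652832031)
wing px [181 170  12  19 104] mean [0.5799 0.1384 0.1047] rect ((579.9973754882812, 139.54690551757812), (45.396514892578125, 12.817451477050781), 29.4881649017334)
base_all px [ 163  157  131   59 5828] mean [0.5704 0.044  0.0252] rect ((571.8394165039062, 44.9825439453125), (329.7985534667969, 120.3167724609375), 84.66069793701172)
```

View pics/crop1.png

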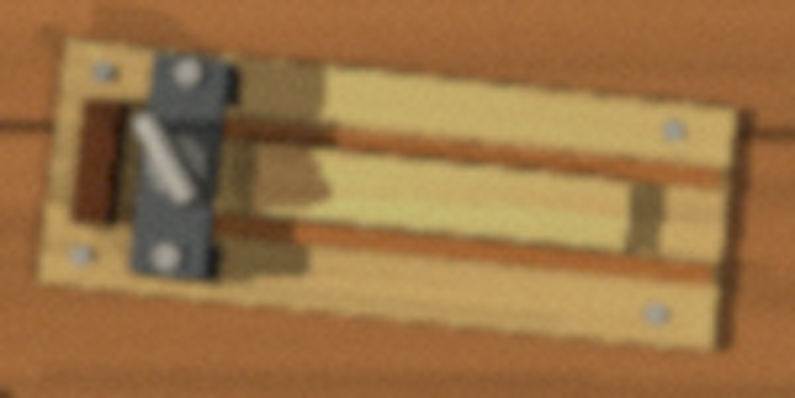

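The crop confirms it. The pale strip is in the channel at crop (470,200), its near end at about (630,215). The wing is at (162,155), the stop at (100,160). The fitted sizes match the description: base 330x120, strip 179x34, bridge 104x37, wing 45x13.

- **Jig:** origin (0.580, 0.1396), heading 84.6°.
- **Strip:** at jig x = -0.122, so it has about 67 mm to travel.
- **Wing:** heading 29.5°, so the screw is at about 2.18 rad.

First move: carry the arm over to behind the strip with the gripper closed.

Call:
servo_tool(
  gripper=[1,1,1,1,1,1,1,1,1,1],
  translation=[
    [-4,-2,0],
    [-8,-4.3,0],
    [-12,-6.5,0],
    [-16,-8.7,0],
    [-20,-11,0],
    [-24,-13,0],
    [-28,-15.2,0],
    [-31.8,-17.3,0],
    [-33.3,-21,0],
    [-35,-25,0],
  ],
  twist=[
    [0,0,-2],
    [0,0,-4],
    [0,0,-6],
    [0,0,-8],
    [0,0,-10],
    [0,0,-10.5],
    [0,0,-10.5],
    [0,0,-10.5],
    [0,0,-10.5],
    [0,0,-10.5],
  ],
)

```text
clock: 1.1
tcp_pos: [0.4605, 0.3353, 0.4044]
tcp_rot: [-0.0, 0.047, 0.999, -0.0]
contact_force: [0.9, 0.2, -0.6]
opening: 0.0141
gripper_force: 0.0
```

```bash
cat >> h.py <<'E'
from scipy.spatial.transform import Rotation as R
O=np.array([.580,.1396]);H=84.6
dj=np.array([np.cos(np.radians(H)),np.sin(np.radians(H))]);nj=np.array([-dj[1],dj[0]])
def cur():
    s=r.state();q=s["tcp_rot"];return s,s["tcp_pos"],R.from_quat([q[1],q[2],q[3],q[0]])
def goto(jx,jy,ztcp,hy):
    "shift cm and twist deg from the measured pose to a jig point, tool y heading hy deg"
    s,p,R0=cur();xy=O+jx*dj+jy*nj
    y=np.array([np.cos(np.radians(hy)),np.sin(np.radians(hy)),0]);z=np.array([0,0,-1.])
    R1=R.from_matrix(np.c_[np.cross(y,z),y,z])
    d=R0.inv().apply(np.r_[xy,ztcp]-p)*100
    print("to",(jx,jy,ztcp,hy),"shift",d.round(2),"twist",np.degrees((R0.inv()*R1).as_rotvec()).round(2))
def where():
    s,p,R0=cur();m=R0.as_matrix();e=p[:2]-O
    print("t",round(s["clock"],2),"jig x,y",(e@dj).round(4),(e@nj).round(4),"z",p[2].round(4),"hy",np.degrees(np.arctan2(m[1,1],m[0,1])).round(2),"tilt",np.degrees(np.arccos(-m[2,2])).round(2),"F",s["contact_force"].round(1),"T",s["ft_torque"].round(2),"open",round(s["opening"],4),"grip",round(s["gripper_force"],1),"j6",s["joints"][5].round(3))
E
python3 -c "
from h import *
where();goto(-.245,0,.30,84.6);goto(-.245,0,.216,84.6)"
```

```text
t 1.1 jig x,y 0.1836 0.1374 z 0.4044 hy 84.57 tilt 0.02 F [ 0.9  0.2 -0.6] T [-0.06 -0.02  0.01] open 0.0141 grip 0.0 j6 -0.888
to (-0.245, 0, 0.3, 84.6) shift [-13.76 -42.85  10.44] twist [-0.02 -0.02 -0.03]
to (-0.245, 0, 0.216, 84.6) shift [-13.77 -42.85  18.84] twist [-0.02 -0.02 -0.03]
```

Call:
servo_tool(
  gripper=[1,1,1,1,1,1,1,1,1,1],
  translation=[
    [-1.5,-4.5,0.5],
    [-3,-9,1],
    [-4.5,-13.5,2],
    [-6,-18,3],
    [-7.5,-22.5,4.5],
    [-9,-27,6],
    [-10.4,-31.5,7.5],
    [-11.8,-36,9],
    [-13,-40,10],
    [-13.8,-42.8,10.5],
  ],
  twist=[
    [0,0,0],
    [0,0,0],
    [0,0,0],
    [0,0,0],
    [0,0,0],
    [0,0,0],
    [0,0,0],
    [0,0,0],
    [0,0,0],
    [0,0,0],
  ],
)

```text
clock: 2.1
tcp_pos: [0.5569, -0.1048, 0.2986]
tcp_rot: [-0.001, 0.048, 0.999, 0.0]
contact_force: [0.7, 0.8, -0.6]
opening: 0.0004
gripper_force: 0.0
```

Call:
servo_tool(
  gripper=[1,1,1,1,1,1,1,1,1,1],
  translation=[
    [0,0,1.5],
    [0,0,3],
    [0,0,4.5],
    [0,0,6],
    [0,0,7],
    [0,0,7.6],
    [0,0,8],
    [0,0,8.3],
    [0,0,8.3],
    [0,0,8.3],
  ],
  twist=[
    [0,0,0],
    [0,0,0],
    [0,0,0],
    [0,0,0],
    [0,0,0],
    [0,0,0],
    [0,0,0],
    [0,0,0],
    [0,0,0],
    [0,0,0],
  ],
)

```text
clock: 3.1
tcp_pos: [0.5571, -0.1024, 0.2171]
tcp_rot: [0.0, 0.047, 0.999, -0.0]
contact_force: [-0.0, 0.4, 0.1]
opening: 0.0007
gripper_force: 0.0
```

```bash
python3 -c "
from h import *
where();goto(-.1585,0,.216,84.6)
save(cam('side'),'s1.png',(200,130,300,240),5)"
```

```text
t 3.1 jig x,y -0.2431 -0.0 z 0.2171 hy 84.58 tilt 0.03 F [-0.   0.4  0.1] T [-0.01 -0.05  0.  ] open 0.0007 grip 0.0 j6 -1.699
to (-0.1585, 0, 0.216, 84.6) shift [0.   8.46 0.11] twist [-0.    0.03 -0.02]
```

View pics/s1.png

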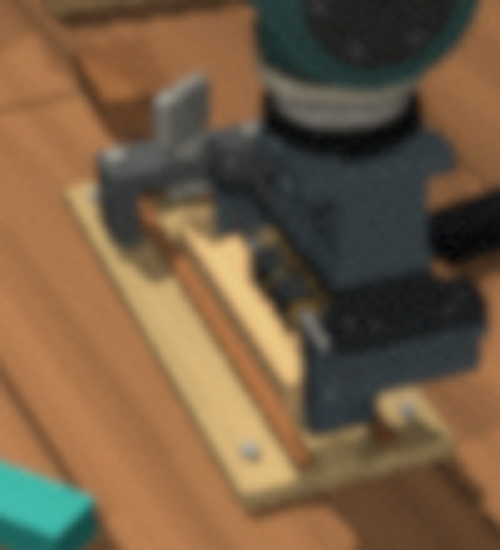

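The gripper is behind the strip's rear end at (370,400) in the crop, with the tips above the rails. Now push.

Call:
servo_tool(
  gripper=[1,1,1,1,1,1,1,1,1,1],
  translation=[
    [0,0.6,0.1],
    [0,1.2,0.1],
    [0,1.8,0.1],
    [0,2.4,0.1],
    [0,3,0.1],
    [0,3.6,0.1],
    [0,4.2,0.1],
    [0,4.8,0.1],
    [0,5.4,0.1],
    [0,6,0.1],
  ],
  twist=[
    [0,0,0],
    [0,0,0],
    [0,0,0],
    [0,0,0],
    [0,0,0],
    [0,0,0],
    [0,0,0],
    [0,0,0],
    [0,0,0],
    [0,0,0],
  ],
)

```text
clock: 4.15
tcp_pos: [0.5627, -0.0421, 0.2158]
tcp_rot: [0.0, 0.047, 0.999, -0.0]
contact_force: [0.4, -1.2, 0.7]
opening: 0.0007
gripper_force: 0.6
```

Call:
servo_tool(
  gripper=[1,1,1,1,1,1,1,1,1,1],
  translation=[
    [0,0.3,0],
    [0,0.6,0],
    [0,0.9,0],
    [0,1.2,0],
    [0,1.4,0],
    [0,1.6,0],
    [0,1.8,0],
    [0,2,0],
    [0,2.1,0],
    [0,2.2,0],
  ],
  twist=[
    [0,0,0],
    [0,0,0],
    [0,0,0],
    [0,0,0],
    [0,0,0],
    [0,0,0],
    [0,0,0],
    [0,0,0],
    [0,0,0],
    [0,0,0],
  ],
)

```text
clock: 5.15
tcp_pos: [0.5647, -0.0206, 0.2157]
tcp_rot: [0.0, 0.047, 0.999, -0.0]
contact_force: [0.2, -0.9, 1.4]
opening: 0.0009
gripper_force: 0.6
```

```bash
python3 -c "
from h import *
where();goto(-.1585,0,.216,84.6)"
```

```text
t 5.15 jig x,y -0.161 0.0001 z 0.2157 hy 84.59 tilt 0.0 F [ 0.2 -0.9  1.4] T [-0.15  0.03  0.01] open 0.0009 grip 0.6 j6 -1.554
to (-0.1585, 0, 0.216, 84.6) shift [-0.01  0.25 -0.03] twist [-0.    0.   -0.01]
```

Call:
servo_tool(
  gripper=[1,1,1,1,1,1,1,1,1,1],
  translation=[
    [0,0.05,0],
    [0,0.1,0],
    [0,0.15,0],
    [0,0.2,0],
    [0,0.25,0],
    [0,0.3,0],
    [0,0.3,0],
    [0,0.3,0],
    [0,0.3,0],
    [0,0.3,0],
  ],
  twist=[
    [0,0,0],
    [0,0,0],
    [0,0,0],
    [0,0,0],
    [0,0,0],
    [0,0,0],
    [0,0,0],
    [0,0,0],
    [0,0,0],
    [0,0,0],
  ],
)

```text
clock: 6.15
tcp_pos: [0.565, -0.0177, 0.2157]
tcp_rot: [-0.0, 0.047, 0.999, 0.0]
contact_force: [0.1, -0.9, -0.5]
opening: 0.0004
gripper_force: 0.1
```

```bash
python3 -c "
from h import *
where()"
```

```text
t 6.15 jig x,y -0.158 0.0002 z 0.2157 hy 84.58 tilt 0.01 F [ 0.1 -0.9 -0.5] T [-0.01 -0.02 -0.01] open 0.0004 grip 0.1 j6 -1.549
```

No contact with the stop yet, so I keep creeping.

Call:
servo_tool(
  gripper=[1,1,1,1,1,1,1,1,1,1],
  translation=[
    [0,0.05,0],
    [0,0.1,0],
    [0,0.15,0],
    [0,0.2,0],
    [0,0.25,0],
    [0,0.3,0],
    [0,0.3,0],
    [0,0.3,0],
    [0,0.3,0],
    [0,0.3,0],
  ],
  twist=[
    [0,0,0],
    [0,0,0],
    [0,0,0],
    [0,0,0],
    [0,0,0],
    [0,0,0],
    [0,0,0],
    [0,0,0],
    [0,0,0],
    [0,0,0],
  ],
)

```text
clock: 7.15
tcp_pos: [0.5653, -0.0147, 0.2157]
tcp_rot: [-0.0, 0.047, 0.999, -0.0]
contact_force: [0.5, -1.3, 0.0]
opening: 0.0003
gripper_force: 0.7
```

```bash
python3 -c "
from h import *
where()
P=pts(cam('top'));m=np.zeros(P.shape[:2],bool);m[150:222,155:300]=1
m&=(P[...,2]>.03)&(P[...,2]<.042)
Q=(P[m][:,:2]-O)@np.c_[dj,nj];Q=Q[(abs(Q[:,1])<.012)]
for lo,hi in((-.25,0),(.0,.1)):
  q=Q[(Q[:,0]>lo)&(Q[:,0]<hi)];print(len(q),q.min(0),q.max(0)) if len(q) else 0
"
```

```text
t 7.15 jig x,y -0.155 0.0001 z 0.2157 hy 84.58 tilt 0.0 F [ 0.5 -1.3  0. ] T [-0.31 -0.    0.05] open 0.0003 grip 0.7 j6 -1.544
143 [-0.05382733 -0.01175814] [-0.01591006  0.01197984]
110 [ 0.02239417 -0.01127981] [0.05338436 0.01174083]
```

Call:
servo_tool(
  gripper=[1,1,1,1,1,1,1,1,1,1],
  translation=[
    [0,0.05,0],
    [0,0.1,0],
    [0,0.15,0],
    [0,0.2,0],
    [0,0.25,0],
    [0,0.3,0],
    [0,0.3,0],
    [0,0.3,0],
    [0,0.3,0],
    [0,0.3,0],
  ],
  twist=[
    [0,0,0],
    [0,0,0],
    [0,0,0],
    [0,0,0],
    [0,0,0],
    [0,0,0],
    [0,0,0],
    [0,0,0],
    [0,0,0],
    [0,0,0],
  ],
)

```text
clock: 8.2
tcp_pos: [0.5655, -0.0137, 0.2158]
tcp_rot: [-0.0, 0.047, 0.999, -0.002]
contact_force: [-2.6, -34.9, 1.9]
opening: 0.0002
gripper_force: 17.5
```

```bash
python3 -c "
from h import *
where()
d=cam('top');save(d,'t2.png',(160,160,260,215),7)
"
```

```text
t 8.2 jig x,y -0.154 -0.0 z 0.2158 hy 84.65 tilt 0.17 F [ -2.6 -34.9   1.9] T [-6.31  0.59 -0.06] open 0.0002 grip 17.5 j6 -1.538
```

View pics/t2.png

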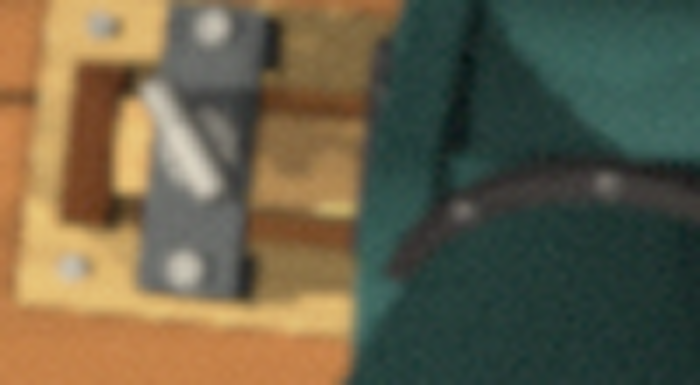

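The strip's end is against the stop at (112,150) in the crop, and the push force rose to 35 N: home. Retreat, lift, and turn to the wing's heading with the fingers open.

Call:
servo_tool(
  gripper=[1,1,1,1,1,1,1,1,1,1],
  translation=[
    [0,-0.5,0],
    [0,-1,0],
    [0,-1.5,0],
    [0,-1.5,-2.5],
    [0,-1.5,-6],
    [0,-1.5,-10],
    [0,-1.5,-14],
    [0,-1,-15],
    [0,0,-15],
    [0,2,-15],
  ],
  twist=[
    [0,0,0],
    [0,0,0],
    [0,0,0],
    [0,0,0],
    [0,0,0],
    [0,0,0],
    [0,0,-6],
    [0,0,-12],
    [0,0,-18],
    [0,0,-24],
  ],
)

```text
clock: 9.25
tcp_pos: [0.5675, 0.0079, 0.3665]
tcp_rot: [0.001, -0.163, 0.987, -0.0]
contact_force: [-0.4, -0.0, -0.9]
opening: 0.0004
gripper_force: 0.0
```

```bash
python3 -c "
from h import *
where();goto(0,0,.366,119.5);goto(0,0,.267,119.5)
"
```

```text
t 9.25 jig x,y -0.1323 0.0001 z 0.3665 hy 108.78 tilt 0.07 F [-0.4 -0.  -0.9] T [0.09 0.04 0.04] open 0.0004 grip 0.0 j6 -1.926
to (0, 0, 0.366, 119.5) shift [-5.43 12.06  0.05] twist [ -0.03   0.07 -10.72]
to (0, 0, 0.267, 119.5) shift [-5.41 12.07  9.95] twist [ -0.03   0.07 -10.72]
```

Call:
servo_tool(
  gripper=[-1,-1,-1,-1,-1,-1,-1,-1,-1,-1],
  translation=[
    [-1,2,0],
    [-2,4,0],
    [-3,6,0],
    [-4,8.5,0],
    [-5,11,0],
    [-5.4,12.1,0],
    [-5.4,12.1,0],
    [-5.4,12.1,0],
    [-5.4,12.1,0],
    [-5.4,12.1,0],
  ],
  twist=[
    [0,0,-4],
    [0,0,-8],
    [0,0,-10.7],
    [0,0,-10.7],
    [0,0,-10.7],
    [0,0,-10.7],
    [0,0,-10.7],
    [0,0,-10.7],
    [0,0,-10.7],
    [0,0,-10.7],
  ],
)

```text
clock: 10.25
tcp_pos: [0.5801, 0.1392, 0.3657]
tcp_rot: [-0.0, -0.252, 0.968, -0.0]
contact_force: [0.1, -1.1, -0.1]
opening: 0.0777
gripper_force: 0.0
```

```bash
python3 -c "
from h import *
where();goto(0,0,.267,119.5)
d=cam('side');save(d,'s3.png',(190,100,290,210),5)
"
```

```text
t 10.25 jig x,y -0.0004 -0.0001 z 0.3657 hy 119.23 tilt 0.01 F [ 0.1 -1.1 -0.1] T [0.03 0.02 0.  ] open 0.0777 grip 0.0 j6 -1.885
to (0, 0, 0.267, 119.5) shift [-0.01  0.04  9.87] twist [-0.   -0.01 -0.27]
```

View pics/s3.png

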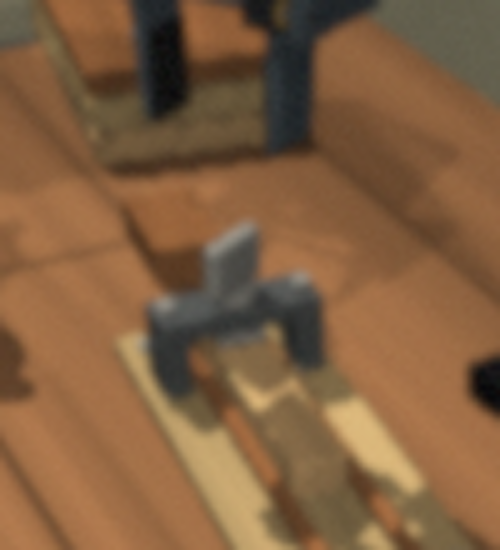

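The open fingers, at (160,60) and (290,80), straddle the wing at (232,262). Descend, then close on it.

Call:
servo_tool(
  gripper=[-1,-1,-1,-1,-1,-1,-1,-1,-1,-1],
  translation=[
    [0,0,2],
    [0,0,4],
    [0,0,5.5],
    [0,0,7],
    [0,0,8.2],
    [0,0,9.2],
    [0,0,9.8],
    [0,0,9.8],
    [0,0,9.8],
    [0,0,9.8],
  ],
  twist=[
    [0,0,-0.3],
    [0,0,-0.3],
    [0,0,-0.3],
    [0,0,-0.3],
    [0,0,-0.3],
    [0,0,-0.3],
    [0,0,-0.3],
    [0,0,-0.3],
    [0,0,-0.3],
    [0,0,-0.3],
  ],
)

```text
clock: 11.3
tcp_pos: [0.5803, 0.1402, 0.2683]
tcp_rot: [0.0, -0.255, 0.967, -0.0]
contact_force: [0.9, 0.4, 0.3]
opening: 0.0912
gripper_force: 0.0
```

Call:
servo_tool(
  gripper=[0.2,0.4,0.6,0.8,1,1,1,1,1,1],
  translation=[
    [0,0,0],
    [0,0,0],
    [0,0,0],
    [0,0,0],
    [0,0,0],
    [0,0,0],
    [0,0,0],
    [0,0,0],
    [0,0,0],
    [0,0,0],
  ],
  twist=[
    [0,0,0],
    [0,0,0],
    [0,0,0],
    [0,0,0],
    [0,0,0],
    [0,0,0],
    [0,0,0],
    [0,0,0],
    [0,0,0],
    [0,0,0],
  ],
  squeeze=25,
)

```text
clock: 12.3
tcp_pos: [0.5801, 0.1401, 0.2677]
tcp_rot: [0.0, -0.255, 0.967, -0.0]
contact_force: [0.7, 0.1, -0.9]
opening: 0.0142
gripper_force: 0.0
```

```bash
python3 -c "
from h import *
where()"
```

```text
t 12.3 jig x,y 0.0005 -0.0 z 0.2677 hy 119.58 tilt 0.0 F [ 0.7  0.1 -0.9] T [ 0.08 -0.02 -0.05] open 0.0142 grip 0.0 j6 -1.889
```

Not quite closed yet. Hold for another second, then turn clockwise.

Call:
servo_tool(
  gripper=[1,1,1,1,1,1,1,1,1,1],
  translation=[
    [0,0,0],
    [0,0,0],
    [0,0,0],
    [0,0,0],
    [0,0,0],
    [0,0,0],
    [0,0,0],
    [0,0,0],
    [0,0,0],
    [0,0,0],
  ],
  twist=[
    [0,0,0],
    [0,0,0],
    [0,0,0],
    [0,0,0],
    [0,0,0],
    [0,0,0],
    [0,0,2],
    [0,0,5],
    [0,0,7.5],
    [0,0,10],
  ],
)

```text
clock: 13.3
tcp_pos: [0.5802, 0.1398, 0.2678]
tcp_rot: [0.0, -0.169, 0.986, -0.0]
contact_force: [2.5, -6.2, -1.5]
opening: 0.0121
gripper_force: 25.0
```

```bash
python3 -c "
from h import *
where()"
```

```text
t 13.3 jig x,y 0.0003 -0.0002 z 0.2678 hy 109.5 tilt 0.03 F [ 2.5 -6.2 -1.5] T [-1.16 -0.47  0.07] open 0.0121 grip 25.0 j6 -1.713
```

Call:
servo_tool(
  gripper=[1,1,1,1,1,1,1,1,1,1],
  translation=[
    [0,0,0],
    [0,0,0],
    [0,0,0],
    [0,0,0],
    [0,0,0],
    [0,0,0],
    [0,0,0],
    [0,0,0],
    [0,0,0],
    [0,0,0],
  ],
  twist=[
    [0,0,6],
    [0,0,12],
    [0,0,18],
    [0,0,24],
    [0,0,30],
    [0,0,36],
    [0,0,42],
    [0,0,48],
    [0,0,54],
    [0,0,60],
  ],
)

```text
clock: 14.3
tcp_pos: [0.5801, 0.1393, 0.2677]
tcp_rot: [0.0, 0.347, 0.938, -0.001]
contact_force: [2.3, -13.8, 0.9]
opening: 0.0119
gripper_force: 25.0
```

Call:
servo_tool(
  gripper=[1,1,1,1,1,1,1,1,1,1],
  translation=[
    [0,0,0],
    [0,0,0],
    [0,0,0],
    [0,0,0],
    [0,0,0],
    [0,0,0],
    [0,0,0],
    [0,0,0],
    [0,0,0],
    [0,0,0],
  ],
  twist=[
    [0,0,6],
    [0,0,12],
    [0,0,18],
    [0,0,24],
    [0,0,30],
    [0,0,35],
    [0,0,39],
    [0,0,42],
    [0,0,44],
    [0,0,45],
  ],
)

```text
clock: 15.3
tcp_pos: [0.5799, 0.1392, 0.2677]
tcp_rot: [0.0, 0.679, 0.735, -0.001]
contact_force: [-1.4, -16.7, 6.2]
opening: 0.0121
gripper_force: 25.0
```

```bash
python3 -c "
from h import *
where()"
```

```text
t 15.3 jig x,y -0.0004 0.0001 z 0.2677 hy 4.54 tilt 0.12 F [ -1.4 -16.7   6.2] T [-3.05  0.17  0.1 ] open 0.0121 grip 25.0 j6 0.119
```

The side force shows the wing's axis is about 1 mm towards -y. I'll relieve that while creeping to the seat.

Call:
servo_tool(
  gripper=[1,1,1,1,1,1,1,1,1,1],
  translation=[
    [-0.05,0,0],
    [-0.1,0,0],
    [-0.1,0,0],
    [-0.1,0,0],
    [-0.1,0,0],
    [-0.1,0,0],
    [-0.1,0,0],
    [-0.1,0,0],
    [-0.1,0,0],
    [-0.1,0,0],
  ],
  twist=[
    [0,0,1],
    [0,0,2],
    [0,0,3],
    [0,0,4],
    [0,0,5],
    [0,0,6],
    [0,0,7],
    [0,0,8],
    [0,0,9],
    [0,0,10],
  ],
)

```text
clock: 16.3
tcp_pos: [0.5798, 0.1388, 0.2677]
tcp_rot: [-0.0, 0.74, 0.673, -0.001]
contact_force: [-3.7, -6.0, 4.3]
opening: 0.012
gripper_force: 25.0
```

```bash
python3 -c "
from h import *
where()"
```

```text
t 16.3 jig x,y -0.0008 0.0001 z 0.2677 hy -5.44 tilt 0.09 F [-3.7 -6.   4.3] T [-1.29  0.56  0.27] open 0.012 grip 25.0 j6 0.291
```

Call:
servo_tool(
  gripper=[1,1,1,1,1,1,1,1,1,1],
  translation=[
    [0,0,0],
    [0,0,0],
    [0,0,0],
    [0,0,0],
    [0,0,0],
    [0,0,0],
    [0,0,0],
    [0,0,0],
    [0,0,0],
    [0,0,0],
  ],
  twist=[
    [0,0,0.5],
    [0,0,1],
    [0,0,1.5],
    [0,0,2],
    [0,0,2.5],
    [0,0,3],
    [0,0,3],
    [0,0,3],
    [0,0,3],
    [0,0,3],
  ],
)

```text
clock: 17.3
tcp_pos: [0.5798, 0.1389, 0.2677]
tcp_rot: [-0.0, 0.757, 0.654, -0.001]
contact_force: [-2.8, -4.6, 4.1]
opening: 0.0129
gripper_force: 25.9
```

```bash
python3 -c "
from h import *
where()"
```

```text
t 17.3 jig x,y -0.0007 0.0001 z 0.2677 hy -8.32 tilt 0.09 F [-2.8 -4.6  4.1] T [-0.98  0.61  0.93] open 0.0129 grip 25.9 j6 0.342
```

The torque rose to 0.93 N m at the expected heading, so the screw is on its seat. I'll give it a slightly firmer nip and then back it off.

Call:
servo_tool(
  gripper=[1,1,1,1,1,1,1,1,1,1],
  translation=[
    [0,0,0],
    [0,0,0],
    [0,0,0],
    [0,0,0],
    [0,0,0],
    [0,0,0],
    [0,0,0],
    [0,0,0],
    [0,0,0],
    [0,0,0],
  ],
  twist=[
    [0,0,1],
    [0,0,2],
    [0,0,2],
    [0,0,2],
    [0,0,2],
    [0,0,0],
    [0,0,-5],
    [0,0,-11],
    [0,0,-17],
    [0,0,-23],
  ],
  squeeze=35,
)

```text
clock: 18.3
tcp_pos: [0.5799, 0.139, 0.2677]
tcp_rot: [-0.0, 0.61, 0.792, -0.0]
contact_force: [-3.2, -2.5, 2.5]
opening: 0.0118
gripper_force: 35.0
```

```bash
python3 -c "
from h import *
where();goto(-.0006,0,.2677,84.6)"
```

```text
t 18.3 jig x,y -0.0006 0.0 z 0.2677 hy 14.79 tilt 0.06 F [-3.2 -2.5  2.5] T [-0.73  0.53 -0.07] open 0.0118 grip 35.0 j6 -0.062
to (-0.0006, 0, 0.2677, 84.6) shift [-0.  0.  0.] twist [-4.000e-02 -4.000e-02 -6.981e+01]
```

Call:
servo_tool(
  gripper=[1,1,1,1,1,1,1,1,1,1],
  translation=[
    [0,0,0],
    [0,0,0],
    [0,0,0],
    [0,0,0],
    [0,0,0],
    [0,0,0],
    [0,0,0],
    [0,0,0],
    [0,0,0],
    [0,0,0],
  ],
  twist=[
    [0,0,-6],
    [0,0,-12],
    [0,0,-18],
    [0,0,-24],
    [0,0,-30],
    [0,0,-36],
    [0,0,-42],
    [0,0,-48],
    [0,0,-53],
    [0,0,-57],
  ],
)

```text
clock: 19.3
tcp_pos: [0.5801, 0.1392, 0.2677]
tcp_rot: [-0.0, 0.159, 0.987, 0.0]
contact_force: [-0.1, -0.0, 2.3]
opening: 0.0118
gripper_force: 35.0
```

Call:
servo_tool(
  gripper=[1,1,1,1,1,1,1,1,1,1],
  translation=[
    [0,0,0],
    [0,0,0],
    [0,0,0],
    [0,0,0],
    [0,0,0],
    [0,0,0],
    [0,0,0],
    [0,0,0],
    [0,0,0],
    [0,0,0],
  ],
  twist=[
    [0,0,-4],
    [0,0,-7],
    [0,0,-10],
    [0,0,-12],
    [0,0,-13],
    [0,0,-13],
    [0,0,-13],
    [0,0,-13],
    [0,0,-13],
    [0,0,-13],
  ],
)

```text
clock: 20.3
tcp_pos: [0.5801, 0.1393, 0.2677]
tcp_rot: [-0.0, 0.048, 0.999, 0.0]
contact_force: [-2.9, 5.7, 1.0]
opening: 0.0118
gripper_force: 35.0
```

```bash
python3 -c "
from h import *
where()
d=cam('side');save(d,'s4.png',(190,100,290,210),5)
P=pts(cam('top'));np.set_printoptions(precision=4,suppress=True)
m=np.zeros(P.shape[:2],bool);m[150:222,155:300]=1
m&=(P[...,2]>.032)&(P[...,2]<.040)
Q=(P[m][:,:2]-O)@np.c_[dj,nj];q=Q[(abs(Q[:,1])<.012)]
print(len(q),q.min(0),q.max(0)) if len(q) else 0
"
```

```text
t 20.3 jig x,y -0.0003 -0.0001 z 0.2677 hy 84.55 tilt 0.02 F [-2.9  5.7  1. ] T [0.88 0.45 0.  ] open 0.0118 grip 35.0 j6 -1.28
239 [-0.145  -0.0119] [-0.0762  0.012 ]
```

View pics/s4.png

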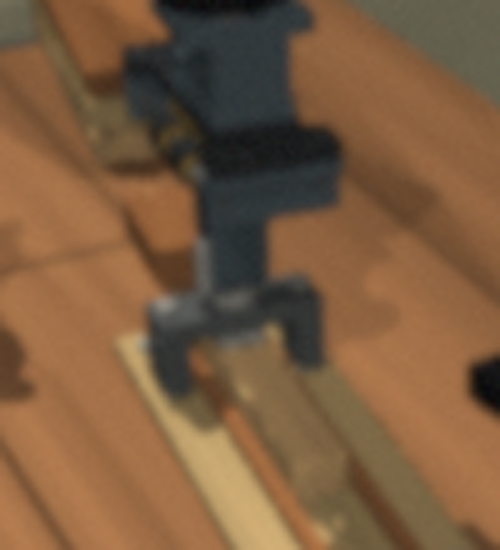

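The gripper still holds the wing at about (233,270), a quarter turn (90°) off the seat. The strip's rear end measures at jig x = -0.145, which is exactly home. Handing in.

```bash
python3 -c "
from h import *
print(ticket.hand_in())"
```

```text
the job is handed in; nothing more can be done
None
```

The job is handed in, with no verdict returned: the strip measured home against the stop, the thumbscrew was seated firmly and backed off about 90°, and the gripper still holds the wing at 35 N, at 20.3 s on the robot's clock; I kept clear of the hammer, glue bottle and offcut but did not re-measure them.

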